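# Register a block in the squaring board

### The job

Pick the small offcut out of the corner of the squaring board and leave it lying on the bench clear of the board. Then lay the hardwood block flat on the board and press it snugly into the corner, its long side flat against the side fence and its end flat against the end fence, and finish while still holding it pressed against both fences at once: do not let go. Leave the wax tin and tape measure where they are.

Things in the scene. Friction and masses are not known exactly. Their poses are not given: they have to be found in the camera images.
- squaring_board: Plywood board 220 x 170 x 12 mm fixed to the bench, with two low wooden fences on top. Origin: centre of its underside; x along the 220 mm length towards the end fence, y towards the side fence. It stands with its x axis within 0.35 rad of straight ahead of the robot.
- corner (a point): Point on the board's top face where the inner faces of the fences would meet: (90, 65, 12) mm in the board's frame, same axes. Free board lies to its -x (200 mm) and -y (150 mm). End fence's inner face: plane x = 0 here; side fence's: plane y = 0. The seated block lies with its long side along x, its underside's centre at (-60, -27.5, 0) mm.
- end_fence: Fixed wooden strip across the far end of the board, 20 mm thick (x), 170 mm long (y), standing 16 mm above the board's top. Origin: centre of its underside, on the board's top. Friction of the block on this fence and the board can carry 10 N or so of a push meant for the side fence, and likewise the other way.
- side_fence: Fixed wooden strip along the left side of the board, 188 mm long (x), 20 mm thick (y), standing 16 mm above the board's top; a 12 mm dust gap separates it from the end fence at the corner. Origin: centre of its underside, on the board's top.
- offcut: Small loose scrap of dark wood, 30 x 55 x 18 mm (x, y, z), about 20 g, lying flat on the board in the corner area, where the block must go. Origin: centre of its underside. Its centre starts 65 to 95 mm from the end fence and 42 to 50 mm from the side fence, its long axis (y) roughly square to the side fence: grip it across the 30 mm.
- hardwood_block: Loose plain block of dark reddish hardwood, 55 x 120 x 50 mm (x, y, z), about 0.25 kg, lying flat on the bench to the right of the board, its long axis (y) within 0.6 rad of straight ahead. Origin: centre of its underside. Gripped across the 55 mm near its top, the fingertips clear the fences.
- wax_tin: Bystander: round flat tin, 69 mm across, 36 mm high. Origin: centre of its underside. Except for the things listed here, the bench from 0.40 to 0.72 m ahead of the robot and up to 0.33 m to either side is empty.
- tape_measure: Bystander: tape measure 37 x 93 x 68 mm (x, y, z), standing on the bench. Origin: centre of its underside.
Things that resemble listed ones, but are neither listed nor needed, are in the scene too. Leave any purple look-alike of the hardwood_block alone. Several things have the shape of the offcut; the one meant has the colours described above.

How it is judged:
By the outcome, as a careful person would: the job done as asked, in the order asked, and still so for the second after the job is handed in, while the arm keeps its last pose, push and grip.
It also fails if it takes over 67 s, if anything falls off the work surface, if the arm or the gripper's body presses on something with over 40 N, if the wrist force passes 120 N, or if a joint passes its speed limit or range.

### The arm

A 6-joint arm with a two-finger parallel gripper is mounted at the origin on a cart in front of the work surface, level with it; the furniture and walls round the work are solid. World frame = base frame: x ahead of the robot, y to its left, z up, the work surface at z = 0. Lengths are in m, angles in degrees, forces in N, time in s.
With the tool pointing down it reaches from about 0.375 to 0.9 m from the base axis. Payload 3.1 kg.
Tool frame: the origin (TCP) lies midway between the tips of the shut fingers; the grasp point (between the pads) lies 19 mm behind it (bot.hold_point_z is the distance from the TCP to the grasp point, in m); z points along the fingers, y is the line along which they close (so a half turn about z gives the same grasp; the last joint's range is limited). The gripper opens to 87 mm and grips with 3 to 60 N. Pads are 19 mm wide; open, the fingers measure 117 mm over their backs; the gripper's body (75 mm by 190 mm) begins 51 mm behind the grasp point.
Start: joints at [63.799, 30.224, 82.088, -0, 67.689, -10.227], TCP at [0.172, 0.601, 0.223] pointing down, gripper open.
Joint ranges: [-176.69, 176.69], [-43.24, 126.21], [12.49, 139.97], [-82, 262], [0, 151.66], [-163.58, 163.58]. Speed limits (degrees/s): [159.86, 159.86, 180, 180, 180, 180].

### API

Orientations are given as a 3x3 rotation matrix whose columns are the frame's x, y, z axes.
In Python, from rig import read_state, optics, order, bot gives the robot as it stands.
- The arm moves only by the tool drive_tool, never from a script. Its argument "steps" is a list of rows, each a list of 7 numbers: the finger opening in mm, from 0 to 87, then the shift along the tool's x, y, z normalised to -1 to 1, where 1 is 0.12 m, then the turn, a rotation vector about the tool's x, y, z normalised to -1 to 1, where 1 is 1.5 rad. In form: [[jaw, tx, ty, tz, ax, ay, az], ...]. A call has 1 to 8 rows; each row is the pose to reach, as a shift and turn from the pose commanded when the call began, along the tool's axes at that moment; what a row does not reach only later rows make up. A row lasts 1/10 s, in which the tool goes at most 50 mm and 8.59 degrees, less where a joint would pass 70% of its speed; a pose out of reach is approached as far as the arm can. A call with a number of a shift or a turn outside -1 to 1 is refused whole. A call with a gripper value outside its range is refused whole. The fingers move at their own pace and stop on an object; the grip force is fixed at half the most. Time passes only in rows, so rows that repeat a pose let the fingers close. It gives the time, the measured TCP pose, the force, the opening and the grip force at its end, in the units of the state.
- read_state(): the state, without advancing time (a new reading comes with each control period).
- optics.capture(name): name is "side" or "top" or "wrist"; returns a dict with "color" (420x560x3 uint8, blue, green, red), "range_z" (420x560 float32, m along the optical axis (not along the pixel's ray), 0 where there is no reading), "fx", "fy", "cx", "cy" (pixels), "rvec" (rotation vector, rad) and "tvec" (3), from world to camera coordinates, as OpenCV has them. Camera axes: x right, y down, z forward; pixel columns grow to the right and rows downward; lengths in m; the calibration is good to about 2 mm. A picture is of the moment at which its call begins.
- order.hand_in(): hands the job in; it is judged then, once.
The state is a dict: "time_s": time; "joint_positions": joint angles; "qvel": joint speeds; "tau": joint torques, N m; "position": TCP position; "tcp_rot": TCP orientation; "force": force on the tool from outside, world axes, zero at the start; "moment": the same for the moment, N m; "opening": opening from 0.0 (shut) to 1.0 (fully open); "grasp_force": force on a finger pad.
Only numpy, scipy, OpenCV 4.12 (cv2) and the standard library are available. Lean on these libraries where they do the work, as an engineer would, in place of code of your own. Each camera call takes 0.05 s, during which the arm holds its last target. There are 200 camera calls.

## Working session

There is one attempt and no reset: what is moved stays moved. The work goes in short steps, Python scripts to look and compute and a tool call to move; the robot and the scene stay as the last step left them, time stands still between calls to the robot, and variables do not carry over. Pictures are saved under pics/ and viewed, at most 10 in all, crops included, and the job is handed in when it is done.

Besides the shell and the picture viewer there is one more tool, called as a command line: name --pt "numbers of a row" for each row, then --argument value for the rest. drive_tool: Moves the arm, as the interface text tells. Scaled input: -1 to 1 covers 0.12 m each way for a shift and 1.5 rad each way for a turn. Its arguments: {"type":"object","properties":{"steps":{"type":"array"}},"required":["steps"]}

```bash
ls; mkdir -p pics; cat > h.py <<'E'
import numpy as np, cv2
from rig import read_state, optics, order, bot
def cap(n):
    c=optics.capture(n); c['R']=cv2.Rodrigues(np.array(c['rvec'],float))[0]; c['t']=np.array(c['tvec'],float).ravel(); return c
def ray(c,uv,z):
    uv=np.atleast_2d(np.array(uv,float)); d=np.c_[(uv[:,0]-c['cx'])/c['fx'],(uv[:,1]-c['cy'])/c['fy'],np.ones(len(uv))]
    o=-c['R'].T@c['t']; d=d@c['R']; s=(z-o[2])/d[:,2]; return o+d*s[:,None]
def cloud(c):
    z=c['range_z']; v,u=np.mgrid[:z.shape[0],:z.shape[1]]
    p=np.stack([(u-c['cx'])/c['fx']*z,(v-c['cy'])/c['fy']*z,z],-1)
    p=(p-c['t'])@c['R']; p[z==0]=np.nan; return p
def delta(x,y,z,yaw=None):
    """shift (units) in tool axes from the measured pose to TCP x,y,z"""
    s=read_state(); R=np.array(s['tcp_rot']); return R.T@(np.array([x,y,z])-s['position'])/0.12
E
python3 - <<'E'
from h import *
a=cap('top');b=cap('side')
np.savez('top.npz',**a);np.savez('side.npz',**b)
cv2.imwrite('pics/top.png',a['color']);cv2.imwrite('pics/side.png',b['color'])
s=read_state();print(s)
for c in (a,b):print(-c['R'].T@c['t'],c['R'][2],c['fx'])
E
```

```text
pics
{'time_s': 0.1, 'joint_positions': array([ 6.37997806e+01,  3.02739914e+01,  8.21498938e+01,  2.16215031e-03,
        6.76874619e+01, -1.02281281e+01]), 'qvel': array([-0.11776035, -0.0327087 , -0.09526344, -0.07411624, -0.05987706,
        0.06727982]), 'tau': array([-6.08716782e-04, -4.40986991e+01, -1.77149338e+01,  6.34130090e-02,
        5.34204463e-02, -3.93535674e-05]), 'position': array([0.17165668, 0.60028356, 0.22166098]), 'tcp_rot': array([[-9.61391724e-01,  2.75182053e-01, -8.89342101e-04],
       [ 2.75183228e-01,  9.61390245e-01, -1.72829199e-03],
       [ 3.79409883e-04, -1.90629765e-03, -9.99998111e-01]]), 'force': array([1.13612199, 0.22641558, 0.76139431]), 'moment': array([ 0.01562692,  0.03308791, -0.00934262]), 'grasp_force': 0.0, 'opening': 0.9973712241608336}
[0.2230414  0.00285765 1.59625574] [ 0.21320498 -0.00495261 -0.97699494] 529.9293086554724
[0.58486973 1.01115617 0.70414385] [-0.01286797 -0.83890241 -0.54412973] 406.6310067499612
```

View pics/top.png

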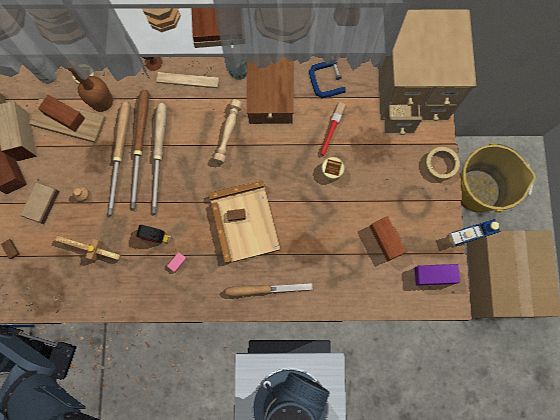

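View pics/side.png

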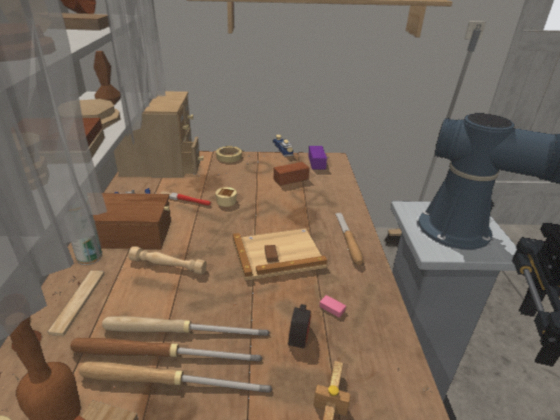

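Top view: the board is at (244,222) with the brown offcut in its corner at (236,214). The dark reddish block is at (387,238), and the purple look-alike at (437,274) is to be left alone. Offcut-shaped things are the brown one on the board (236,214), the pink one (176,262) and a dark one far left (10,248). Only (236,214) is dark wood lying on the board. I'll confirm with a crop and measure.

```bash
python3 - <<'E'
from h import *
c=dict(np.load('top.npz')); im=c['color']
hsv=cv2.cvtColor(im,cv2.COLOR_BGR2HSV)
crop=im[160:290,190:480]; cv2.imwrite('pics/crop.png',cv2.resize(crop,None,fx=2.7,fy=2.7,interpolation=cv2.INTER_CUBIC))
for n,p in dict(board=(255,235),off=(236,214),fenceS=(214,225),fenceE=(240,188),block=(387,238),bench=(310,230)).items(): print(n,hsv[p[1]-1:p[1]+2,p[0]-1:p[0]+2].mean((0,1)))
P=cloud(c)
for n,p in dict(board=(255,235),off=(236,214),block=(387,238),bench=(310,230)).items(): print(n,P[p[1]-2:p[1]+3,p[0]-2:p[0]+3].reshape(-1,3).mean(0),P[p[1]-2:p[1]+3,p[0]-2:p[0]+3,2].std())
# heights
def rect(m,z,n):
    k,l,st,ce=cv2.connectedComponentsWithStats(m.astype(np.uint8))
    for i in range(1,k):
        if st[i,4]<60: continue
        pts=np.argwhere(l==i)[:,::-1]; w=ray(c,pts,z)[:,:2]
        r=cv2.minAreaRect((w*1000).astype(np.float32)); print(n,st[i],np.round(r[0],1),np.round(r[1],1),round(r[2],1))
H=P[...,2]; X,Y=P[...,0],P[...,1]
w=(X>0.38)&(X<.75)&(abs(Y)<.4)
rect(w&(H>.04)&(H<.06),.05,'h50'); rect(w&(H>.008)&(H<.035),.02,'low')
E
```

```text
board [ 17.55555556 100.77777778 218.22222222]
off [ 11.44444444 131.88888889 114.77777778]
fenceS [ 13.11111111 121.77777778 104.        ]
fenceE [ 14.44444444 159.22222222 144.66666667]
block [  9.44444444 160.55555556 138.55555556]
bench [ 14.44444444 105.22222222 136.66666667]
board [0.49675355 0.10180926 0.01089101] 0.0036097930430160343
off [0.55811082 0.15842696 0.03017714] 0.0036826832901579016
block [nan nan nan] nan
bench [ 5.13116083e-01 -6.56955181e-02 -4.36196420e-04] 0.0038241946185921917
h50 [372 216  34  44 761] [ 479.8 -295. ] [119.8  57.6] 24.7
h50 [153 228  10  14  69] [493.4 388.7] [21.8 36.3] 71.3
low [213 154  13   9  72] [738.8 214.9] [37.4 26.1] 89.7
low [321 157  25  24 232] [ 703.4 -138.2] [66.6 74.6] 45.5
low [ 209  180   71   84 3542] [539.3 134.7] [225.  173.1] 13.4
low [370 225  20  36  78] [ 468.8 -271.5] [117.7   8.2] 24.2
low [168 252  19  20 191] [416.2 334.2] [31.3 54.7] 51.6
```

View pics/crop.png

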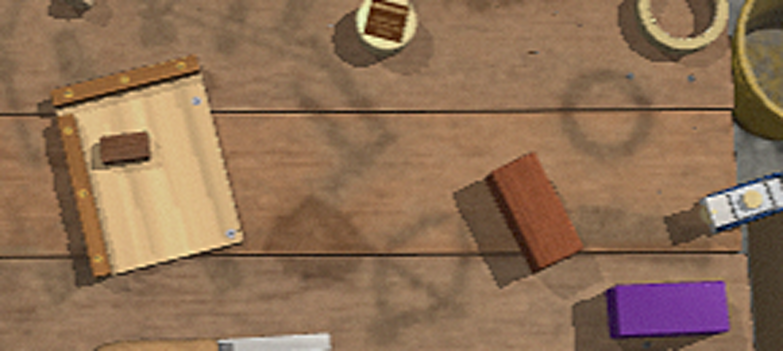

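The crop confirms it: the dark brown offcut lies on the board at crop (123,148), and the reddish block is at (535,212). Next I'll measure the board, offcut and block more precisely.

```bash
python3 - <<'E'
from h import *
c=dict(np.load('top.npz')); im=c['color']; h,s,v=cv2.split(cv2.cvtColor(im,cv2.COLOR_BGR2HSV)); P=cloud(c)
def rect(m,z,n,box,close=0):
    k=np.zeros_like(h); x0,y0,x1,y1=box; k[y0:y1,x0:x1]=m[y0:y1,x0:x1]*255
    if close: k=cv2.morphologyEx(k,cv2.MORPH_CLOSE,np.ones((close,close)))
    cs=max(cv2.findContours(k,0,1)[0],key=cv2.contourArea); q=cv2.minAreaRect(cs); b=cv2.boxPoints(q)
    # grow by half a pixel
    ce=b.mean(0); e=b-ce; b=ce+e*(1+.5/np.mean(q[1])*2*.7)
    w=ray(c,b,z)[:,:2]; e=[w[1]-w[0],w[2]-w[1]]
    print(n,'area',int((k>0).sum()),'c',np.round(w.mean(0),4),[ (round(float(np.linalg.norm(a)),4),round(float(np.degrees(np.arctan2(a[1],a[0])))%180,1)) for a in e])
rect((v>165),.012,'board free',(200,175,290,270),5)
rect((s>118)&(v<140)&(P[...,2]>.018),.03,'offcut',(222,203,252,226),3)
rect((v<140)&(h<15),.03,'offcut col',(224,203,250,226))
rect((h<12)&(s>140),.05,'block col',(365,205,410,265),3)
rect((h<12)&(s>140)&(v>128),.05,'block bright',(365,205,410,265),3)
R=np.array(read_state()['tcp_rot'])
# wrist pictured: board pose guess
E
```

```text
board free area 3677 c [0.5421 0.1028] [(0.2374, 103.3), (0.2408, 12.4)]
offcut area 177 c [0.5567 0.1592] [(0.0555, 97.0), (0.0327, 7.6)]
offcut col area 182 c [0.5563 0.1595] [(0.057, 97.0), (0.0335, 7.6)]
block col area 846 c [ 0.4783 -0.291 ] [(0.0666, 116.2), (0.1226, 23.8)]
block bright area 658 c [ 0.4823 -0.2961] [(0.0536, 116.9), (0.1207, 24.5)]
```

drive_tool --pt "60 -1 -0.65 0 0 0 0" --pt "60 -1 -0.65 0 0 0 0" --pt "60 -1 -0.65 0 0 0 0"

```text
time_s: 0.4
position: [0.2664, 0.4911, 0.222]
tcp_rot: [[-0.962, 0.274, -0.0], [0.274, 0.962, -0.001], [0.0, -0.001, -1.0]]
force: [-0.4, 0.2, -0.2]
opening: 0.812
grasp_force: 0.0
```

drive_tool --pt "60 -1 -0.65 0 0 0 0" --pt "60 -1 -0.65 0 0 0 0" --pt "60 -1 -0.65 0 0 0 0"

```text
time_s: 0.7
position: [0.3608, 0.3828, 0.2223]
tcp_rot: [[-0.961, 0.276, -0.0], [0.276, 0.961, -0.001], [0.0, -0.001, -1.0]]
force: [0.2, 0.5, -0.2]
opening: 0.696
grasp_force: 0.0
```

drive_tool --pt "60 -1 -0.65 0 0 0 0" --pt "60 -1 -0.65 0 0 0 0" --pt "60 -1 -0.65 0 0 0 0"

```text
time_s: 1.0
position: [0.4549, 0.2747, 0.2223]
tcp_rot: [[-0.961, 0.276, -0.0], [0.276, 0.961, -0.0], [0.0, -0.0, -1.0]]
force: [0.5, 1.1, -0.1]
opening: 0.694
grasp_force: 0.0
```

drive_tool --pt "60 -0.95 -0.65 0 0 0 0.773" --pt "60 -0.95 -0.65 0 0 0 0.773" --pt "60 -0.95 -0.65 0 0 0 0.773" --pt "60 -0.95 -0.65 0 0 0 0.773" --pt "60 -0.95 -0.65 0 0 0 0.773" --pt "60 -0.95 -0.65 0 0 0 0.773" --pt "60 -0.95 -0.65 0 0 0 0.773" --pt "60 -0.95 -0.65 0 0 0 0.773"

```text
time_s: 1.8
position: [0.5414, 0.1703, 0.222]
tcp_rot: [[-0.127, 0.992, -0.001], [0.992, 0.127, -0.0], [0.0, -0.001, -1.0]]
force: [-0.1, -0.9, 0.1]
opening: 0.69
grasp_force: 0.0
```

```bash
python3 - <<'E'
from h import *
c=cap('wrist'); np.savez('w1.npz',**c); cv2.imwrite('pics/w1.png',c['color'])
s=read_state(); print(s['position'],s['tcp_rot'],s['joint_positions'],s['time_s'],s['opening'])
print(-c['R'].T@c['t'],c['R'][2])
E
```

```text
[0.54145986 0.17038853 0.22208622] [[-1.24517156e-01  9.92216894e-01 -1.05469432e-03]
 [ 9.92217450e-01  1.24517190e-01 -3.38269282e-05]
 [ 9.77639237e-05 -1.05069814e-03 -9.99999443e-01]] [ 6.18869339e+00  2.58496171e+01  9.04460919e+01  5.11452121e-03
  6.37645773e+01 -9.66445961e-01] 1.85 0.6898406078003034
[0.53292421 0.23728069 0.3845359 ] [ 0.03014727 -0.24567972 -0.96888215]
```

View pics/w1.png

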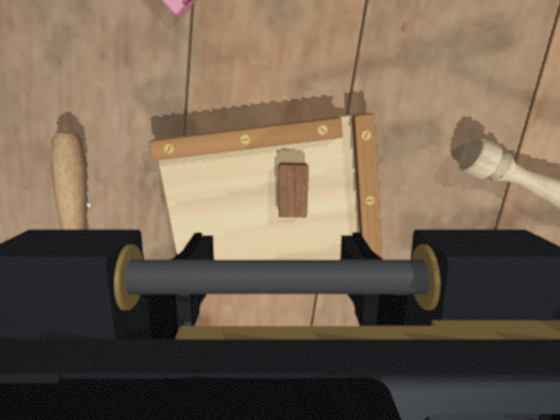

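The wrist view shows the side fence's inner edge running (162,160)-(342,136), the end fence's inner edge near column 357, and the brown offcut at (292,190). I'll fit lines to the fences and refine the offcut.

```bash
python3 - <<'E'
from h import *
c=dict(np.load('w1.npz')); im=c['color']; h,s,v=cv2.split(cv2.cvtColor(cv2.GaussianBlur(im,(3,3),0),cv2.COLOR_BGR2HSV)); v=v.astype(int)
print('row200 v',v[200,345:385:2].tolist(),'s',s[200,345:385:2].tolist()); print('col220 v',v[120:170:2,220].tolist())
g=v
e=[];
for u in list(range(170,272,3))+list(range(312,336,3)):
    col=v[125:175,u]; k=int(np.argmax(np.diff(col[:])+np.roll(np.diff(col),-1)*.5)); e.append((u,125+k+.5))
def fit(w):
    vx,vy,x,y=cv2.fitLine((w[:,:2]*1000).astype(np.float32),cv2.DIST_HUBER,0,.01,.01).ravel(); n=np.array([-vy,vx]); r=(w[:,:2]*1000-[x,y])@n
    return np.array([x,y])/1000,np.degrees(np.arctan2(vy,vx)),np.median(abs(r))
S=fit(ray(c,e,.028)); print('side',S)
f=[]
for r in range(140,245,4):
    row=v[r,335:372]; k=int(np.argmin(np.diff(row)+np.roll(np.diff(row),-1)*.5)); f.append((335+k+.5,r))
print(f[::6],e[::8])
E=fit(ray(c,f,.014)); print('end',E)
d=lambda a:np.array([np.cos(np.radians(a)),np.sin(np.radians(a))])
t=np.linalg.solve(np.c_[d(S[1]),-d(E[1])],E[0]-S[0]); print('corner',S[0]+t[0]*d(S[1]))
m=np.zeros_like(h);m[155:225,270:315]=(v[155:225,270:315]<135)*255
cs=max(cv2.findContours(m,0,1)[0],key=cv2.contourArea); b=cv2.boxPoints(cv2.minAreaRect(cs)); w=ray(c,b,.03)[:,:2]; print('off',w.mean(0),w)
E
```

```text
row200 v [222, 217, 216, 216, 214, 181, 111, 102, 163, 177, 179, 185, 181, 185, 191, 177, 170, 163, 168, 172] s [63, 68, 70, 70, 69, 77, 96, 133, 125, 124, 121, 109, 104, 105, 113, 124, 125, 103, 85, 85]
col220 v [116, 117, 118, 118, 119, 116, 132, 166, 174, 177, 179, 183, 184, 184, 180, 175, 182, 198, 201, 210, 220, 223, 223, 223, 223]
side (array([0.500553  , 0.20826274], dtype=float32), np.float32(5.4132123), np.float64(3.2588289758161855))
[(350.5, 140), (352.5, 164), (353.5, 188), (356.5, 212), (340.5, 236)] [(170, 138.5), (194, 135.5), (218, 132.5), (242, 129.5), (266, 126.5), (330, 138.5)]
end (array([0.6219478 , 0.17028119], dtype=float32), np.float32(-77.09981), np.float64(0.5858559532234795))
corner [0.6108548 0.218715 ]
off [0.54685339 0.16594983] [[0.52490225 0.14434891]
 [0.54507952 0.1969386 ]
 [0.56848    0.18793327]
 [0.54895178 0.13457854]]
```

```bash
python3 - <<'E'
from h import *
c=dict(np.load('w1.npz')); im=c['color']; h,s,v=cv2.split(cv2.cvtColor(cv2.GaussianBlur(im,(3,3),0),cv2.COLOR_BGR2HSV)); v=v.astype(int)
def fit(w):
    vx,vy,x,y=cv2.fitLine((w[:,:2]*1000).astype(np.float32),cv2.DIST_HUBER,0,.01,.01).ravel(); n=np.array([-vy,vx]); r=(w[:,:2]*1000-[x,y])@n
    return np.array([x,y])/1000,np.degrees(np.arctan2(vy,vx)),np.median(abs(r))
us=list(range(175,268,3))+list(range(314,336,3))
o=[(u,125+int(np.argmax(np.diff(v[125:145,u])))+.5) for u in range(175,268,3)]
i=[(u,max(r for r in range(130,175) if s[r,u]>105)+.5) for u in us]
print(i[::5])
So=fit(ray(c,o,.028)); Si=fit(ray(c,i,.02)); print('outer',So,'inner',Si)
f=[(344+int(np.argmin(v[r,346:364]-v[r,344:362]))+1,r) for r in range(145,230,4)]
E=fit(ray(c,f,.012)); print('end',E)
d=lambda a:np.array([np.cos(np.radians(a)),np.sin(np.radians(a))])
t=np.linalg.solve(np.c_[d(Si[1]),-d(E[1])],E[0]-Si[0]); print('corner',Si[0]+t[0]*d(Si[1]))
print('off row190 v',v[190,270:316:3],h[190,270:316:3],s[190,270:316:3]);print('col293',v[150:225:4,293],s[150:225:4,293])
P=cloud(c);print(P[190,293],ray(c,(293,190),.03),P[200,230],P[127,290])
E
```

```text
[(175, 157.5), (190, 155.5), (205, 153.5), (220, 151.5), (235, 149.5), (250, 147.5), (265, 146.5), (326, 138.5)]
outer (array([0.46518722, 0.20400026], dtype=float32), np.float32(13.931922), np.float64(0.21440360150916177)) inner (array([0.5024175 , 0.19361503], dtype=float32), np.float32(14.196394), np.float64(0.2620478014892697))
end (array([0.6246766 , 0.16429013], dtype=float32), np.float32(-75.94712), np.float64(0.25863469945267636))
corner [0.6104929  0.22095507]
off row190 v [197 196 141 125 130 132 142 146 131 145 143 147 144 209 219 219] [18 18 19 13 13 13 13 13 12 13 13 13 13 18 19 18] [ 75  74  85 102 106 108 113 112 119 113 116 109 110  72  70  69]
col293 [164 168 168 131 126 132 140 138 136 135 136 141 142 141 142 142 147 199
 212] [ 79  80  79  90 121 122 115 116 118 117 116 109 110 114 115 115 111  76
  70]
[0.55853721 0.16107924 0.03075374] [[0.55859178 0.16091689 0.03      ]] [0.49550812 0.1379662  0.01217943] [0.54734691 0.22147887 0.02839347]
```

drive_tool --pt "60 -0.1 0.12 0.9 0 0 0" --pt "60 -0.1 0.12 0.9 0 0 0" --pt "60 -0.1 0.12 0.9 0 0 0" --pt "60 -0.1 0.12 0.9 0 0 0"

```text
time_s: 2.25
position: [0.5562, 0.1602, 0.1128]
tcp_rot: [[-0.133, 0.991, -0.005], [0.991, 0.133, -0.0], [0.0, -0.005, -1.0]]
force: [0.1, 0.1, -0.1]
opening: 0.689
grasp_force: 0.0
```

drive_tool --pt "60 0 0 0.4 0 0 0" --pt "60 0 0 0.6 0 0 0" --pt "60 0 0 0.75 0 0 0" --pt "60 0 0 0.82 0 0 0" --pt "60 0 0 0.82 0 0 0"

```text
time_s: 2.75
position: [0.5584, 0.1608, 0.0171]
tcp_rot: [[-0.133, 0.991, 0.001], [0.991, 0.133, 0.0], [0.0, 0.001, -1.0]]
force: [0.9, 0.5, 0.0]
opening: 0.688
grasp_force: 0.0
```

drive_tool --pt "20 0 0 0 0 0 0" --pt "20 0 0 0 0 0 0" --pt "20 0 0 0 0 0 0" --pt "20 0 0 0 0 0 0" --pt "20 0 0 0 0 0 0"

```text
time_s: 3.25
position: [0.5579, 0.1605, 0.0166]
tcp_rot: [[-0.132, 0.991, 0.001], [0.991, 0.132, 0.0], [-0.0, 0.001, -1.0]]
force: [-0.5, 0.6, 3.2]
opening: 0.343
grasp_force: 30.0
```

drive_tool --pt "20 0 0 -0.2 0 0 0" --pt "20 0 0 -0.5 0 0 0" --pt "20 0 0 -0.8 0 0 0" --pt "20 0 0 -0.8 0 0 0"

```text
time_s: 3.65
position: [0.5612, 0.1609, 0.1169]
tcp_rot: [[-0.132, 0.991, 0.01], [0.991, 0.132, 0.001], [-0.0, 0.01, -1.0]]
force: [0.4, 0.7, -0.5]
opening: 0.337
grasp_force: 30.0
```

drive_tool --pt "20 -0.3 -0.12 0 0 0 0" --pt "20 -0.6 -0.24 0 0 0 0" --pt "20 -0.92 -0.365 0 0 0 0" --pt "20 -0.92 -0.365 0 0 0 0"

```text
time_s: 4.05
position: [0.5271, 0.0416, 0.1114]
tcp_rot: [[-0.127, 0.992, -0.003], [0.992, 0.127, -0.001], [-0.0, -0.003, -1.0]]
force: [0.8, 0.7, 0.5]
opening: 0.343
grasp_force: 30.0
```

drive_tool --pt "20 -0.3 -0.12 0 0 0 0" --pt "20 -0.6 -0.24 0 0 0 0" --pt "20 -0.92 -0.365 0 0 0 0" --pt "20 -0.92 -0.365 0 0 0 0"

```text
time_s: 4.45
position: [0.4997, -0.0734, 0.1117]
tcp_rot: [[-0.127, 0.992, -0.0], [0.992, 0.127, -0.001], [-0.001, -0.0, -1.0]]
force: [0.0, 1.0, -0.1]
opening: 0.338
grasp_force: 30.0
```

drive_tool --pt "20 0 0 0.3 0 0 0" --pt "20 0 0 0.6 0 0 0" --pt "20 0 0 0.8 0 0 0" --pt "20 0 0 0.86 0 0 0" --pt "20 0 0 0.88 0 0 0" --pt "20 0 0 0.88 0 0 0"

```text
time_s: 5.05
position: [0.5005, -0.0695, 0.0068]
tcp_rot: [[-0.133, 0.991, 0.001], [0.991, 0.133, -0.0], [-0.0, 0.001, -1.0]]
force: [0.2, -0.1, 0.7]
opening: 0.345
grasp_force: 30.0
```

drive_tool --pt "60 0 0 0 0 0 0" --pt "60 0 0 0 0 0 0" --pt "60 0 0 0 0 0 0" --pt "60 0 0 -0.3 0 0 0" --pt "87 0 0 -0.7 0 0 0" --pt "87 0 0 -1 0 0 0" --pt "87 0 0 -1 0 0 0"

```text
time_s: 5.75
position: [0.5033, -0.0711, 0.1316]
tcp_rot: [[-0.132, 0.991, 0.011], [0.991, 0.132, -0.004], [-0.005, 0.01, -1.0]]
force: [1.3, 0.0, -1.1]
opening: 0.874
grasp_force: 0.0
```

drive_tool --pt "87 -0.92 -0.2 0 0 0 0" --pt "87 -0.92 -0.2 0 0 0 0" --pt "87 -0.92 -0.2 0 0 0 0"

```text
time_s: 6.05
position: [0.4914, -0.1871, 0.1267]
tcp_rot: [[-0.129, 0.992, 0.002], [0.992, 0.129, -0.003], [-0.003, 0.002, -1.0]]
force: [1.0, -0.2, -0.3]
opening: 0.989
grasp_force: 0.0
```

drive_tool --pt "87 -0.92 -0.2 0 0 0 0.85" --pt "87 -0.92 -0.2 0 0 0 0.85" --pt "87 -0.92 -0.2 0 0 0 0.85" --pt "87 -0.92 -0.2 0 0 0 0.85" --pt "87 -0.92 -0.2 0 0 0 0.85" --pt "87 -0.92 -0.2 0 0 0 0.85" --pt "87 -0.92 -0.2 0 0 0 0.85" --pt "87 -0.92 -0.2 0 0 0 0.85"

```text
time_s: 6.85
position: [0.481, -0.2942, 0.1258]
tcp_rot: [[0.879, 0.477, -0.001], [0.477, -0.879, 0.002], [-0.0, -0.002, -1.0]]
force: [0.8, -0.3, -0.4]
opening: 0.999
grasp_force: 0.0
```

```bash
python3 - <<'E'
from h import *
c=cap('top'); np.savez('top2.npz',**c); cv2.imwrite('pics/top2.png',cv2.resize(c['color'][150:310,180:480],None,fx=2.6,fy=2.6))
w=cap('wrist'); np.savez('w2.npz',**w); cv2.imwrite('pics/w2.png',w['color'])
s=read_state(); print(s['position'],np.degrees(np.arctan2(s['tcp_rot'][1,1],s['tcp_rot'][0,1])),s['joint_positions'],s['opening'])
E
```

```text
[ 0.48111265 -0.2943068   0.12587953] -61.15469152063021 [-4.28126542e+01  3.31096475e+01  9.59412144e+01  1.64585777e-02
  5.10522053e+01  1.83316617e+01] 0.9980359707132377
```

View pics/w2.png

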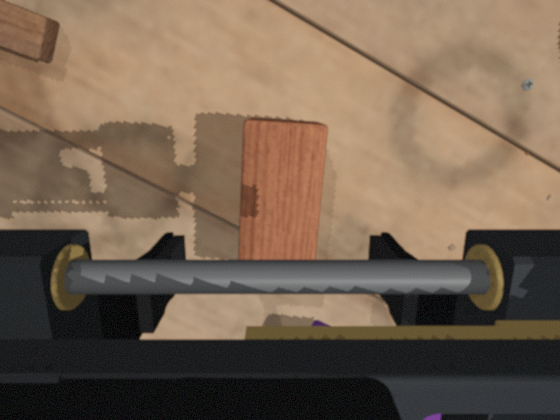

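View pics/top2.png

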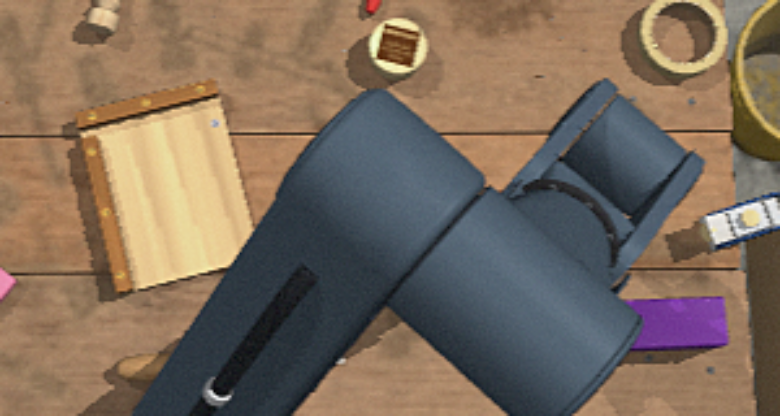

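The wrist view shows the block's top face between edges (246,122)-(240,260) and (327,124)-(316,260), with the released offcut at the upper left (25,30). The top view shows the board clear. I'll compute the block axis.

```bash
python3 - <<'E'
from h import *
c=dict(np.load('w2.npz')); h,s,v=cv2.split(cv2.cvtColor(cv2.GaussianBlur(c['color'],(3,3),0),cv2.COLOR_BGR2HSV))
print(s[160,230:340:6].tolist(),v[160,230:340:6].tolist(),h[160,230:340:6].tolist())
m=(s>115)&(h<13)
L=[];Rr=[]
for r in range(140,225,4):
    u=np.flatnonzero(m[r,225:345])+225
    L.append((u.min(),r));Rr.append((u.max()+1,r))
top=[(u,np.flatnonzero(m[105:150,u]).min()+105) for u in range(258,316,5)]
for n,p in (('L',L),('R',Rr),('end',top)):
    w=ray(c,p,.05); vx,vy,x,y=cv2.fitLine((w[:,:2]*1000).astype(np.float32),cv2.DIST_HUBER,0,.01,.01).ravel(); print(n,p[::7],(x,y),np.degrees(np.arctan2(vy,vx)))
E
```

```text
[96, 99, 124, 137, 140, 135, 138, 132, 135, 136, 139, 135, 138, 132, 135, 133, 93, 89, 86] [128, 129, 119, 155, 151, 166, 159, 172, 164, 161, 162, 176, 161, 181, 170, 178, 167, 180, 187] [14, 14, 11, 10, 10, 10, 10, 10, 10, 10, 10, 11, 10, 11, 10, 10, 15, 15, 15]
L [(np.int64(243), 140), (np.int64(241), 168), (np.int64(241), 196), (np.int64(239), 224)] (np.float32(486.5937), np.float32(-263.7788)) 24.64238
R [(np.int64(326), 140), (np.int64(324), 168), (np.int64(321), 196), (np.int64(319), 224)] (np.float32(517.52765), np.float32(-309.2525)) 24.944683
end [(258, np.int64(118)), (293, np.int64(121))] (np.float32(537.1984), np.float32(-272.5462)) -65.9117
```

drive_tool --pt "87 0 0.01 0.3 0 0 0.048" --pt "87 0 0.01 0.6 0 0 0.048" --pt "87 0 0.01 0.75 0 0 0.048" --pt "87 0 0.01 0.85 0 0 0.048" --pt "87 0 0.01 0.85 0 0 0.048"

```text
time_s: 7.45
position: [0.4812, -0.2952, 0.0229]
tcp_rot: [[0.908, 0.42, -0.003], [0.42, -0.908, 0.003], [-0.001, -0.004, -1.0]]
force: [-0.1, 0.7, 0.6]
opening: 0.999
grasp_force: 0.0
```

drive_tool --pt "40 0 0 0 0 0 0" --pt "40 0 0 0 0 0 0" --pt "40 0 0 0 0 0 0" --pt "40 0 0 0 0 0 0" --pt "40 0 0 0 0 0 0"

```text
time_s: 7.95
position: [0.4823, -0.2963, 0.0251]
tcp_rot: [[0.908, 0.418, 0.0], [0.418, -0.908, -0.0], [0.0, 0.001, -1.0]]
force: [-1.2, 2.3, 3.4]
opening: 0.63
grasp_force: 3.8
```

drive_tool --pt "40 0 0 -0.15 0 0 0" --pt "40 0 0 -0.4 0 0 0" --pt "40 0 0 -0.7 0 0 0" --pt "40 0 0 -0.7 0 0 0" --pt "40 0 0 -0.7 0 0 0"

```text
time_s: 8.45
position: [0.4821, -0.2962, 0.1089]
tcp_rot: [[0.908, 0.418, 0.001], [0.418, -0.908, -0.001], [0.0, 0.001, -1.0]]
force: [-0.5, 0.4, -3.5]
opening: 0.63
grasp_force: 30.0
```

```bash
python3 - <<'E'
from h import *
s=read_state(); print(s['position'],s['tcp_rot'],s['joint_positions'],s['opening'],s['force'],s['moment'],s['grasp_force'])
R=s['tcp_rot']; a=np.radians(14.1); e=np.array([np.cos(a),np.sin(a)]);n=np.array([-e[1],e[0]])
C=np.array([.6105,.221])
for ox,oy in ((-70,-40),(-60,-27.5)):
    p=C+e*ox/1000+n*oy/1000; print(p, R.T@(np.r_[p,s['position'][2]]-s['position'])/.12)
print('yaw',np.degrees(np.arctan2(R[1,0],R[0,0])))
E
```

```text
[ 0.48213717 -0.29620859  0.10891553] [[ 9.08380877e-01  4.18143209e-01  6.62789587e-04]
 [ 4.18143611e-01 -9.08380685e-01 -6.72129929e-04]
 [ 3.21018694e-04  8.87691206e-04 -9.99999554e-01]] [-4.28764521e+01  3.46610406e+01  9.64377441e+01 -3.16376598e-03
  4.88471833e+01  2.24081943e+01] 0.6301504574835751 [-0.54473921  0.39661394 -3.47443613] [-0.10826272  0.11657768  0.02712754] 29.999833703041077
[0.55235356 0.16515207] [ 2.13915199e+00 -3.24775499e+00 -2.19629674e-03]
[0.55900709 0.17971162] [ 2.24025136e+00 -3.33478403e+00 -2.24109689e-03]
yaw 24.71744260178107
```

drive_tool --pt "40 0.3 -0.4 0 0 0 0" --pt "40 0.53 -0.81 0 0 0 0" --pt "40 0.53 -0.81 0 0 0 0" --pt "40 0.53 -0.81 0 0 0 0"

```text
time_s: 8.85
position: [0.4974, -0.1776, 0.1067]
tcp_rot: [[0.907, 0.422, -0.005], [0.422, -0.907, 0.003], [-0.003, -0.005, -1.0]]
force: [0.1, 0.0, -2.2]
opening: 0.622
grasp_force: 30.0
```

drive_tool --pt "40 0.3 -0.4 0 0 0 0" --pt "40 0.53 -0.81 0 0 0 0" --pt "40 0.53 -0.81 0 0 0 0" --pt "40 0.53 -0.81 0 0 0 0"

```text
time_s: 9.25
position: [0.5158, -0.0648, 0.1075]
tcp_rot: [[0.907, 0.421, -0.002], [0.421, -0.907, 0.001], [-0.002, -0.002, -1.0]]
force: [-0.2, -0.5, -3.0]
opening: 0.633
grasp_force: 30.0
```

drive_tool --pt "40 0.3 -0.4 0 0 0 0" --pt "40 0.53 -0.81 0 0 0 0" --pt "40 0.53 -0.81 0 0 0 0" --pt "40 0.53 -0.81 0 0 0 0"

```text
time_s: 9.65
position: [0.534, 0.0491, 0.1078]
tcp_rot: [[0.907, 0.42, -0.0], [0.42, -0.907, -0.0], [-0.0, 0.0, -1.0]]
force: [0.3, -1.4, -3.2]
opening: 0.632
grasp_force: 30.0
```

drive_tool --pt "40 0.3 -0.4 0 0 0 0.06" --pt "40 0.53 -0.81 0 0 0 0.1235" --pt "40 0.53 -0.81 0 0 0 0.1235" --pt "40 0.53 -0.81 0 0 0 0.1235" --pt "40 0.53 -0.81 0 0 0 0.1235"

```text
time_s: 10.15
position: [0.5508, 0.1615, 0.108]
tcp_rot: [[0.97, 0.244, -0.001], [0.244, -0.97, -0.001], [-0.001, 0.001, -1.0]]
force: [-0.4, -0.4, -3.0]
opening: 0.633
grasp_force: 30.0
```

```bash
python3 - <<'E'
from h import *
s=read_state(); R=s['tcp_rot']; a=np.radians(14.1); e=np.array([np.cos(a),np.sin(a)]);n=np.array([-e[1],e[0]])
C=np.array([.6105,.221]); d=s['position'][:2]-C; print(s['position'],s['joint_positions'],'corner frame',d@e,d@n,'yaw',np.degrees(np.arctan2(R[1,0],R[0,0])),s['force'],s['moment'],s['opening'])
w=cap('wrist'); cv2.imwrite('pics/w3.png',w['color']); np.savez('w3.npz',**w)
E
```

```text
[0.5508177  0.16146497 0.10797109] [ 5.22374042e+00  3.52586945e+01  9.51773196e+01 -8.73907958e-02
  4.96265619e+01  8.11829157e+01] corner frame -0.07238781604305232 -0.04320185337859608 yaw 14.097434648566974 [-0.36131755 -0.4495773  -2.9749715 ] [-0.08717665  0.16201937  0.02279122] 0.6329021027456531
```

View pics/w3.png

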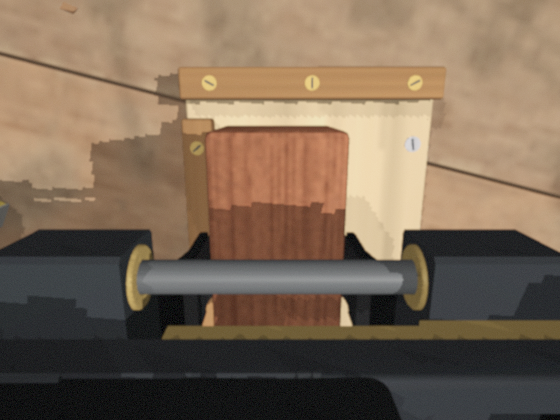

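Wrist view: the block, at columns 207-348, is parallel to both fences, with gaps to the end fence (row 100) and the side fence (column 213). Lowering now.

drive_tool --pt "40 0 0 0.2 0 0 0" --pt "40 0 0 0.4 0 0 0" --pt "40 0 0 0.5 0 0 0" --pt "40 0 0 0.55 0 0 0" --pt "40 0 0 0.57 0 0 0" --pt "40 0 0 0.57 0 0 0" --pt "40 0 0 0.57 0 0 0"

```text
time_s: 10.9
position: [0.5515, 0.1633, 0.041]
tcp_rot: [[0.97, 0.244, 0.002], [0.244, -0.97, 0.0], [0.002, 0.0, -1.0]]
force: [-0.0, -0.2, -2.8]
opening: 0.631
grasp_force: 30.0
```

drive_tool --pt "40 0 0 0.01 0 0 0" --pt "40 0 0 0.015 0 0 0" --pt "40 0 0 0.02 0 0 0" --pt "40 0 0 0.02 0 0 0" --pt "40 0 0 0.02 0 0 0"

```text
time_s: 11.4
position: [0.5507, 0.1634, 0.0378]
tcp_rot: [[0.97, 0.244, 0.0], [0.244, -0.97, -0.0], [0.0, 0.0, -1.0]]
force: [1.1, 0.2, -2.4]
opening: 0.63
grasp_force: 30.0
```

drive_tool --pt "40 0 0 0.01 0 0 0" --pt "40 0 0 0.015 0 0 0" --pt "40 0 0 0.015 0 0 0" --pt "40 0 0 0.015 0 0 0"

```text
time_s: 11.8
position: [0.5509, 0.1634, 0.0371]
tcp_rot: [[0.97, 0.244, 0.001], [0.244, -0.97, 0.0], [0.001, 0.0, -1.0]]
force: [-1.3, -0.4, 6.0]
opening: 0.623
grasp_force: 30.0
```

drive_tool --pt "40 0 -0.03 -0.004 0 0 0" --pt "40 0 -0.06 -0.004 0 0 0" --pt "40 0 -0.08 -0.004 0 0 0" --pt "40 0 -0.09 -0.004 0 0 0" --pt "40 0 -0.09 -0.004 0 0 0"

```text
time_s: 12.3
position: [0.5492, 0.1738, 0.0372]
tcp_rot: [[0.97, 0.244, 0.002], [0.244, -0.97, -0.0], [0.002, 0.001, -1.0]]
force: [0.8, -3.4, 6.1]
opening: 0.627
grasp_force: 30.0
```

drive_tool --pt "40 0.03 0 0 0 0 0" --pt "40 0.05 0 0 0 0 0" --pt "40 0.07 0 0 0 0 0" --pt "40 0.075 0 0 0 0 0" --pt "40 0.075 0 0 0 0 0"

```text
time_s: 12.8
position: [0.5534, 0.176, 0.0371]
tcp_rot: [[0.97, 0.244, -0.007], [0.244, -0.97, -0.001], [-0.007, -0.001, -1.0]]
force: [-6.9, -2.0, 12.1]
opening: 0.627
grasp_force: 30.0
```

```bash
cat >st.py <<'E'
from h import *
s=read_state(); R=s['tcp_rot']; a=np.radians(14.1); e=np.array([np.cos(a),np.sin(a)]);n=np.array([-e[1],e[0]])
C=np.array([.6105,.221]); d=s['position'][:2]-C; f=s['force'];print('t',s['time_s'],'corner frame',d@e*1e3,d@n*1e3,s['position'][2],'yaw',np.degrees(np.arctan2(R[1,0],R[0,0])),'F board',f[:2]@e,f[:2]@n,f[2],'M',s['moment'],s['opening'])
E
python3 st.py
```

```text
t 12.8 corner frame -66.29289591030216 -29.724625397165003 0.03714335556795703 yaw 14.099234320825975 F board -7.152735162465889 -0.29668712546556986 12.101283307345165 M [-0.67096258  0.98651561 -0.14113691] 0.6271961184810236
```

drive_tool --pt "40 0 0 -0.006 0 0 0" --pt "40 0 0 -0.006 0 0 0" --pt "40 0 0 -0.006 0 0 0" --pt "40 0 0 -0.006 0 0 0"

```text
time_s: 13.2
position: [0.5553, 0.1765, 0.0371]
tcp_rot: [[0.97, 0.243, -0.003], [0.243, -0.97, 0.0], [-0.003, -0.001, -1.0]]
force: [-3.7, 0.1, 4.8]
opening: 0.629
grasp_force: 30.0
```

```bash
python3 st.py
```

```text
t 13.2 corner frame -64.406300728337 -29.728244897877918 0.03713416526336162 yaw 14.08679201362121 F board -3.5798427026421598 0.9680520116445807 4.759380082529149 M [-0.16733709  0.72654106 -0.03268623] 0.6289817799390013
```

drive_tool --pt "40 0.01 0 0 0 0 0" --pt "40 0.02 0 0 0 0 0" --pt "40 0.02 0 0 0 0 0" --pt "40 0.02 0 0 0 0 0"

```text
time_s: 13.6
position: [0.5573, 0.1769, 0.0371]
tcp_rot: [[0.97, 0.243, -0.004], [0.243, -0.97, 0.0], [-0.004, -0.001, -1.0]]
force: [-4.3, -0.3, 6.5]
opening: 0.628
grasp_force: 30.0
```

```bash
python3 st.py
```

```text
t 13.6 corner frame -62.304797617193664 -29.828791841041493 0.037137870644651585 yaw 14.09253853682437 F board -4.236970598685316 0.793943535750887 6.509511682904206 M [-0.25920687  0.74668685 -0.01649583] 0.6276988042684103
```

drive_tool --pt "40 0.01 0 0 0 0 0" --pt "40 0.02 0 0 0 0 0" --pt "40 0.02 0 0 0 0 0" --pt "40 0.02 0 0 0 0 0"

```text
time_s: 14.0
position: [0.5597, 0.1774, 0.0371]
tcp_rot: [[0.97, 0.244, -0.004], [0.244, -0.97, -0.0], [-0.004, -0.001, -1.0]]
force: [-4.4, -0.2, 6.4]
opening: 0.632
grasp_force: 30.0
```

```bash
python3 st.py
```

```text
t 14.0 corner frame -59.900232650433416 -29.85986337716101 0.037144158311217576 yaw 14.098967353297779 F board -4.280246713704052 0.9108312232147093 6.394676770711192 M [-0.31114195  0.71790807 -0.0405875 ] 0.6318357972694462
```

Still sliding freely, so I'll keep creeping in x.

drive_tool --pt "40 0.01 0 0 0 0 0" --pt "40 0.02 0 0 0 0 0" --pt "40 0.02 0 0 0 0 0" --pt "40 0.02 0 0 0 0 0"

```text
time_s: 14.4
position: [0.5608, 0.1777, 0.0371]
tcp_rot: [[0.97, 0.244, -0.006], [0.244, -0.97, -0.001], [-0.006, -0.001, -1.0]]
force: [-7.4, -0.7, 9.1]
opening: 0.627
grasp_force: 30.0
```

```bash
python3 st.py
```

```text
t 14.4 corner frame -58.78736003829192 -29.84783258900752 0.03710605740358724 yaw 14.110936871004633 F board -7.370925770709607 1.1155978958813892 9.14509435298493 M [-0.48195731  0.94174527 -0.0224087 ] 0.6269212455102191
```

drive_tool --pt "40 0 -0.01 0 0 0 0" --pt "40 0 -0.02 0 0 0 0" --pt "40 0 -0.02 0 0 0 0" --pt "40 0 -0.02 0 0 0 0"

```text
time_s: 14.8
position: [0.5607, 0.178, 0.0372]
tcp_rot: [[0.97, 0.244, -0.006], [0.244, -0.97, -0.003], [-0.006, 0.002, -1.0]]
force: [-5.6, -9.0, 9.1]
opening: 0.627
grasp_force: 30.0
```

```bash
python3 st.py
```

```text
t 14.8 corner frame -58.74199016594767 -29.583371407782867 0.037173946224954665 yaw 14.145286532289806 F board -7.575616286666364 -7.329576287850971 9.05400383488213 M [-1.49703911  0.85481827 -0.15059914] 0.6270606483249442
```

drive_tool --pt "40 -0.025 0 -0.004 0 0 0" --pt "40 -0.025 0 -0.004 0 0 0" --pt "40 -0.025 -0.01 -0.004 0 0 0" --pt "40 -0.025 -0.02 -0.004 0 0 0" --pt "40 -0.025 -0.02 -0.004 0 0 0" --pt "40 -0.025 -0.02 -0.004 0 0 0"

```text
time_s: 15.4
position: [0.5599, 0.1796, 0.0372]
tcp_rot: [[0.969, 0.245, -0.001], [0.245, -0.969, -0.004], [-0.002, 0.003, -1.0]]
force: [-0.5, -9.6, 0.2]
opening: 0.63
grasp_force: 30.0
```

```bash
python3 st.py
```

```text
t 15.4 corner frame -59.151320019725986 -27.825627322124113 0.03724442379609126 yaw 14.197872767129144 F board -2.840750698585748 -9.216863215722775 0.24242905614130594 M [-1.73485653  0.19478748 -0.05680804] 0.6297232704030417
```

drive_tool --pt "40 0 -0.01 0 0 0 0" --pt "40 0 -0.02 0 0 0 0" --pt "40 0 -0.02 0 0 0 0" --pt "40 0 -0.02 0 0 0 0"

```text
time_s: 15.8
position: [0.5599, 0.1797, 0.0373]
tcp_rot: [[0.969, 0.246, -0.0], [0.246, -0.969, -0.007], [-0.002, 0.007, -1.0]]
force: [-0.1, -15.7, 0.3]
opening: 0.63
grasp_force: 30.0
```

```bash
python3 st.py
```

```text
t 15.8 corner frame -59.16317326927581 -27.686009065754103 0.03731885585824685 yaw 14.250917865025578 F board -3.928299389670116 -15.237080840444326 0.30509909551242387 M [-3.117305    0.04039806 -0.13973832] 0.6296597852926167
```

drive_tool --pt "40 0.01 0 0.004 0 0 0" --pt "40 0.02 0 0.004 0 0 0" --pt "40 0.03 0 0.004 0 0 0" --pt "40 0.04 0 0.004 0 0 0" --pt "40 0.04 0 0.004 0 0 0" --pt "40 0.04 0 0.004 0 0 0"

```text
time_s: 16.4
position: [0.5599, 0.1797, 0.0373]
tcp_rot: [[0.969, 0.247, -0.01], [0.247, -0.969, -0.009], [-0.012, 0.006, -1.0]]
force: [-8.6, -20.3, 10.7]
opening: 0.633
grasp_force: 30.0
```

```bash
python3 st.py
```

```text
t 16.4 corner frame -59.13031524690034 -27.711171548818804 0.03728250010589952 yaw 14.277222870036594 F board -13.286631008067612 -17.614828705662696 10.740051546307239 M [-3.5365007   1.18249294 -0.07184055] 0.6328329719810569
```

drive_tool --pt "40 0.01 0 0 0 0 0" --pt "40 0.02 0 0 0 0 0" --pt "40 0.03 0 0 0 0 0" --pt "40 0.03 0 0 0 0 0" --pt "40 0.03 0 0 0 0 0"

```text
time_s: 16.9
position: [0.56, 0.1798, 0.0372]
tcp_rot: [[0.969, 0.247, -0.017], [0.247, -0.969, -0.011], [-0.019, 0.006, -1.0]]
force: [-12.7, -22.3, 15.7]
opening: 0.629
grasp_force: 30.0
```

```bash
python3 st.py
```

```text
t 16.9 corner frame -58.97561936647165 -27.70083226459382 0.037189197590787676 yaw 14.315836687053073 F board -17.741824945380813 -18.494033021627985 15.709984465114898 M [-3.81964062  2.03391412 -0.10212574] 0.6294963843443515
```

drive_tool --pt "40 0 0.02 -0.005 0 0 0" --pt "40 0 0.04 -0.01 0 0 0" --pt "40 0 0.04 -0.01 0 0 0" --pt "40 0 0.04 -0.01 0 0 0" --pt "40 0 0.04 -0.01 0 0 0"

```text
time_s: 17.4
position: [0.5605, 0.1796, 0.0371]
tcp_rot: [[0.969, 0.245, -0.017], [0.245, -0.969, -0.004], [-0.018, -0.0, -1.0]]
force: [-11.2, -7.6, 7.1]
opening: 0.632
grasp_force: 30.0
```

```bash
python3 st.py
```

```text
t 17.4 corner frame -58.58119719692746 -27.92573866778837 0.037114775891103076 yaw 14.20412186844387 F board -12.732670047844309 -4.652278715570066 7.064940547514333 M [-1.29228155  1.94891636  0.0871376 ] 0.6319453401065099
```

drive_tool --pt "40 0.02 0 -0.002 0 0 0" --pt "40 0.04 0 -0.004 0 0 0" --pt "40 0.04 0 -0.004 0 0 0" --pt "40 0.04 0 -0.004 0 0 0"

```text
time_s: 17.8
position: [0.5606, 0.1797, 0.037]
tcp_rot: [[0.969, 0.246, -0.027], [0.246, -0.969, -0.007], [-0.028, -0.0, -1.0]]
force: [-16.2, -10.1, 11.5]
opening: 0.626
grasp_force: 30.0
```

```bash
python3 st.py
```

```text
t 17.8 corner frame -58.488574315830235 -27.89046481047682 0.037043762119269213 yaw 14.240204627472272 F board -18.144703319674058 -5.8411972993934125 11.462632480582426 M [-1.84123234  3.00751098 -0.02586052] 0.6258885384466752
```

drive_tool --pt "40 0 -0.02 0 0 0 0" --pt "40 0 -0.04 0 0 0 0" --pt "40 0 -0.05 0 0 0 0" --pt "40 0 -0.05 0 0 0 0" --pt "40 0 -0.05 0 0 0 0"

```text
time_s: 18.3
position: [0.5606, 0.18, 0.0372]
tcp_rot: [[0.969, 0.248, -0.026], [0.247, -0.969, -0.015], [-0.029, 0.008, -1.0]]
force: [-14.3, -27.7, 11.6]
opening: 0.631
grasp_force: 30.0
```

```bash
python3 st.py; python3 - <<'E'
from h import *
w=cap('wrist'); np.savez('w4.npz',**w)
c=cap('side'); np.savez('s4.npz',**c)
a=cv2.resize(w['color'][60:230,170:450],(784,476),interpolation=cv2.INTER_CUBIC); cv2.imwrite('pics/w4.png',a)
cv2.imwrite('pics/s4.png',cv2.resize(c['color'][200:300,200:350],(750,500),interpolation=cv2.INTER_CUBIC))
E
```

```text
t 18.3 corner frame -58.40768979481954 -27.648352617565646 0.03720721074876161 yaw 14.319253513368444 F board -20.633381773497497 -23.335502048520055 11.573094414593738 M [-4.73901991  2.65027601 -0.22164714] 0.6312889583555203
```

View pics/w4.png

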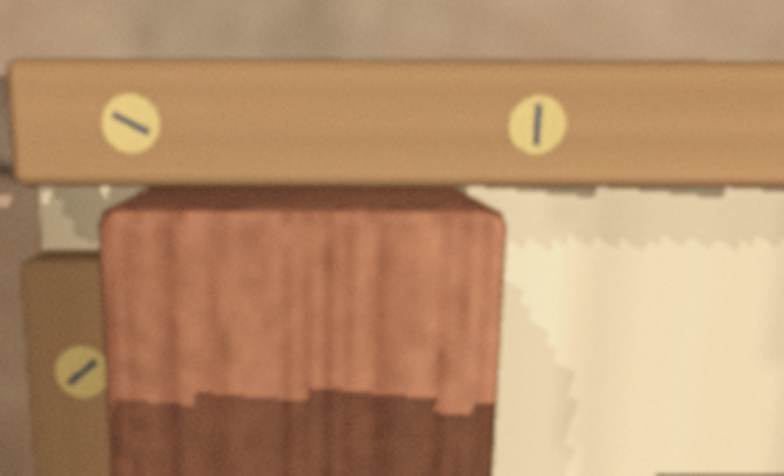

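The end face now meets the end fence with no visible gap at crop (300,188), and the left side covers the side fence's inner edge. The tool has tilted about 1.6°, so I'll check the block's tilt with a depth plane fit.

```bash
cat > tilt.py <<'E'
from h import *
import sys
def tilt(f):
    c=dict(np.load(f)); P=cloud(c); h,s,v=cv2.split(cv2.cvtColor(c['color'],cv2.COLOR_BGR2HSV))
    for n,m in (('block',(s>115)&(h<13)&(P[...,2]>(.1 if '3' in f else .045))&(P[...,2]<.15)),('board',(s<90)&(v>190)&(abs(P[...,2]-.012)<.012))):
        k=np.zeros(h.shape,bool);k[100:240,180:440]=1; p=P[m&k]
        a=np.radians(14.1); e=np.array([np.cos(a),np.sin(a)]);q=p[:,:2]-p[:,:2].mean(0)
        A=np.c_[q@e,q@[-e[1],e[0]],np.ones(len(p))]; r=np.linalg.lstsq(A,p[:,2],rcond=None)[0]; print(f,n,len(p),np.round(r,4), 'x span',np.ptp(q@e))
for f in sys.argv[1:]: tilt(f)
E
python3 tilt.py w3.npz w4.npz
```

```text
w3.npz block 15507 [-0.0625 -0.0013  0.1326] x span 0.04980284336193044
w3.npz board 14514 [0.0078 0.0099 0.012 ] x span 0.10115519076553181
w4.npz block 15215 [-0.0441 -0.0083  0.0621] x span 0.04262094582292049
w4.npz board 9760 [-0.0004 -0.0001  0.0124] x span 0.06070923894110564
```

View pics/s4.png

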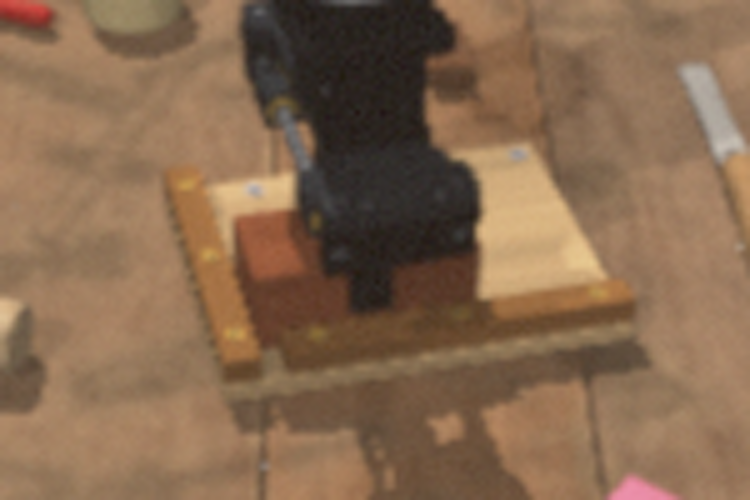

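Side view: the block is seated at the corner behind the side fence (crop 350,300), and the pink scrap is off to the lower right. The plane fit picked up end-face pixels, so I'll redo it on the top face only.

```bash
cat > tilt.py <<'E'
from h import *
import sys
for f in sys.argv[1:]:
    c=dict(np.load(f)); P=cloud(c); p=P[142:222,216:340].reshape(-1,3); p=p[~np.isnan(p[:,0])]
    a=np.radians(14.1); e=np.array([np.cos(a),np.sin(a)])
    for _ in range(4):
        q=p[:,:2]-p[:,:2].mean(0); A=np.c_[q@e,q@[-e[1],e[0]],np.ones(len(p))]; r=np.linalg.lstsq(A,p[:,2],rcond=None)[0]; d=p[:,2]-A@r; p=p[abs(d)<3*d.std()]
    print(f,len(p),np.round(r,4),d.std(),np.ptp(q@e))
E
python3 tilt.py w3.npz w4.npz
```

```text
w3.npz 9853 [-0.0005 -0.0011  0.1331] 0.0006002267971780438 0.031315329840794034
w4.npz 9838 [-0.0027 -0.0084  0.0625] 0.0005994341315408461 0.03160673713638594
```

drive_tool --pt "40 0 0 0 0.004 0 0" --pt "40 0 0 0 0.008 0 0" --pt "40 0 0 0.002 0.008 0 0" --pt "40 0 0 0.002 0.008 0 0"

```text
time_s: 18.8
position: [0.5606, 0.1799, 0.037]
tcp_rot: [[0.968, 0.249, -0.029], [0.249, -0.969, -0.004], [-0.029, -0.004, -1.0]]
force: [-13.9, -27.7, 12.3]
opening: 0.632
grasp_force: 30.1
```

```bash
python3 st.py; python3 - <<'E'
from h import *
w=cap('wrist'); np.savez('w5.npz',**w)
h,s,v=cv2.split(cv2.cvtColor(w['color'],cv2.COLOR_BGR2HSV)); m=(s>115)&(h<13)
# block top left/right edges and end edge -> yaw relative to the end fence inner top edge
L=[(np.flatnonzero(m[r,225:345]).max()+226,r) for r in range(145,222,4)]
def fit(p,z):
    q=ray(w,p,z); vx,vy,x,y=cv2.fitLine((q[:,:2]*1000).astype(np.float32),cv2.DIST_HUBER,0,.01,.01).ravel(); return x,y,np.degrees(np.arctan2(vy,vx))
print('right edge yaw',fit(L,.062))
g=v.astype(int); E=[(u,118+int(np.argmax(np.abs(g[121:136,u]-g[118:133,u])))+1.5) for u in range(345,440,4)]
print(E[::6],'end fence',fit(E,.02))
E
python3 tilt.py w5.npz
```

```text
t 18.8 corner frame -58.36545096320315 -27.690579026679902 0.03700620605562814 yaw 14.405594349938008 F board -20.264830804202 -23.482880202267964 12.302964055848891 M [-5.4614789   2.51679242 -0.16532743] 0.6317986542567763
right edge yaw (np.float32(607.41174), np.float32(165.35419), np.float32(17.338108))
[(345, 133.5), (369, 128.5), (393, 127.5), (417, 129.5)] end fence (np.float32(629.01715), np.float32(144.10445), np.float32(-75.88307))
w5.npz 9856 [-0.0009 -0.0008  0.0623] 0.0006037317398164242 0.0315769853693592
```

```bash
python3 - <<'E'
from h import *
for f,z in (('w3.npz',.1331),('w5.npz',.0623)):
    w=dict(np.load(f)); b=cv2.GaussianBlur(w['color'],(3,3),0).astype(float)
    g=np.abs(b[:,2:]-b[:,:-2]).sum(2)
    P=cloud(w); zz=P[...,2]
    for n,lo,hi in (('L',198,225),('R',330,360)):
        p=[]
        for r in range(150,226,3):
            k=np.where(zz[r,lo:hi]>z-.012)[0]; p.append((lo+(k.min() if n=='L' else k.max()+1)-.5,r))
        q=ray(w,p,z); vx,vy,x,y=cv2.fitLine((q[:,:2]*1000).astype(np.float32),cv2.DIST_HUBER,0,.01,.01).ravel()
        a=np.arctan2(vy,vx)
        print(f,n,p[::8],'yaw',np.degrees(a),'offset',-np.sin(a)*x+np.cos(a)*y)
    u=range(230,330,4)
    p=[(c,110+np.where(zz[110:150,c]>z-.012)[0].min()-.5) for c in u]
    q=ray(w,p,z); vx,vy,x,y=cv2.fitLine((q[:,:2]*1000).astype(np.float32),cv2.DIST_HUBER,0,.01,.01).ravel();print('end',np.degrees(np.arctan2(vy,vx))%180-90,(x,y))
E
```

```text
w3.npz L [(np.float64(204.5), 150), (np.float64(206.5), 174), (np.float64(207.5), 198), (np.float64(209.5), 222)] yaw 14.0203495 offset 50.5856
w3.npz R [(np.float64(348.5), 150), (np.float64(347.5), 174), (np.float64(345.5), 198), (np.float64(344.5), 222)] yaw 13.824417 offset -1.1999817
end 14.092209 (np.float32(608.973), np.float32(174.54558))
w5.npz L [(np.float64(204.5), 150), (np.float64(206.5), 174), (np.float64(207.5), 198), (np.float64(208.5), 222)] yaw 14.088238 offset 65.15573
w5.npz R [(np.float64(350.5), 150), (np.float64(348.5), 174), (np.float64(347.5), 198), (np.float64(345.5), 222)] yaw 13.79415 offset 14.464615
end 13.685371 (np.float32(618.3776), np.float32(195.37314))
```

drive_tool --pt "40 0 0 0 0 0 0" --pt "40 0 0 0 0 0 0" --pt "40 0 0 0 0 0 0" --pt "40 0 0 0 0 0 0"

```text
time_s: 19.25
position: [0.5606, 0.1799, 0.037]
tcp_rot: [[0.968, 0.249, -0.029], [0.249, -0.969, -0.004], [-0.029, -0.004, -1.0]]
force: [-15.7, -28.2, 12.3]
opening: 0.628
grasp_force: 30.1
```

```bash
python3 st.py; python3 - <<'E'
from h import *
c=cap('top'); cv2.imwrite('pics/top5.png',cv2.resize(c['color'][150:310,180:480],None,fx=2.6,fy=2.6))
E
```

```text
t 19.25 corner frame -58.38714128387489 -27.69418193317704 0.037001506088545605 yaw 14.406197890704346 F board -22.062548210692945 -23.513758890684546 12.316021662605214 M [-5.40033268  2.5232397  -0.17733309] 0.6275832376311751
```

View pics/top5.png

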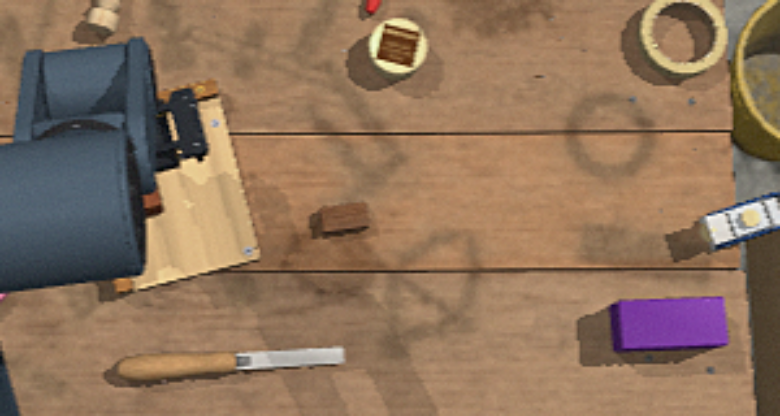

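The offcut lies on the bench at crop (345,218), clear of the board. The block is held steadily against both fences at about 22 N each, so I'm handing in.

```bash
python3 -c "
from rig import order; print(order.hand_in())"
```

```text
the job is handed in; nothing more can be done
None
```

The job is handed in: the offcut is lying on the bench clear of the board, and the block is flat in the corner, still gripped and pressed at about 22–24 N toward each fence. The wax tin and tape measure were not touched.

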